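# Start the kitchen timer braced against the board's rail

## Task

Start the kitchen timer: slide it back on the pastry board until its back stands flush against the wooden rail, then, braced there, press its green button fully in (it stays in by itself). Leave the timer standing upright and flush against the rail, and do not press the green button before it gets there. Leave the red button, the salt shaker, the tea light and the tin alone.

Things in the scene. Friction and masses are not known exactly. Their poses are not given: they have to be found in the camera images.
- pastry_board: Light wooden pastry board, fixed to the worktop, 260 (x) x 380 (y) x 16 mm, with a wooden rail along its whole far (+x) edge, 20 mm thick and standing 45 mm above the board's top. Origin: centre of the underside. x points squarely at the rail, y runs along the rail to the left, z up.
- rail_face (a point): Foot of the rail's near face, at the middle of its length, on the board's top (110 mm ahead of the board's origin, 16 mm above it). Axes as the board's; the timer must come up to this face from the -x side.
- timer: Loose white kitchen timer, about 0.23 kg (x 0.7 to 1.4), on the board: a rounded box 54 deep (x) x 150 wide (y) x 46 mm high, dark screen on top. Origin: centre of the underside. Front (-x): two round buttons with 70 mm of free flat face between them; plain back (+x). Slides at about 1 to 3 N, unbraced sooner than a button goes in. If a corner meets the rail first, push the half that lags to square it.
- timer_back (a point): Middle of the lower edge of the timer's back, 27 mm behind (+x) its origin. Axes as the timer's.
- green_button (a joint): Travel of the green button, 0 = out (start), 0.005 m = fully in. It moves straight into the timer (timer +x), needs about 5 N over its whole travel, has no spring and stays where it is left.
- green_button_face (a point): Centre of the green button's outer face. The button is a 24 mm disc, centred 47 mm to the left (timer +y) of the front's middle and 24 mm above the timer's underside; it stands 8 mm out of the front when out, 3 mm when fully in.
- red_button (a joint): Travel of the red button (0 = out, 0.005 m = in), of the same kind; must stay out.
- red_button_face (a point): Centre of the red button's outer face, the mirror image of the green one, 47 mm to the right (timer -y) of the middle.
- salt_shaker: Loose glass salt shaker with a grey cap, 44 mm wide, 90 mm high, standing near one end of the board (left or right). Origin: centre of the underside.
- tea_light: Loose tea light in a metal cup, 38 mm wide, 15 mm high, lying near the other end of the board. Origin: centre of the underside.
- tuna_tin: Loose food tin, 86 mm wide, 40 mm high, on the worktop to the right of the board. Origin: centre of the underside.

How it is judged:
At the end, for the whole second after the job is handed in: The green button is in by at least 4 of its 5 mm, the red one by less than 2 mm; the timer stands upright and still on the board, the middle of its back within 6 mm of the rail, square to it within 0.1 rad and within 140 mm of the rail's middle (value of joint green_button above 0.004 m and value of joint red_button below 0.002 m and x of timer_back in the frame of rail_face above -0.006 m and y of timer_back in the frame of rail_face between -0.14 and 0.14 m and angle between the x axis of timer and the x axis of pastry_board, either way round below 0.1 rad and angle between timer's own z axis and vertical below 0.1 rad and z of timer_back in the frame of rail_face below 0.01 m and linear speed of timer below 0.01 m/s); the robot touches nothing.
It fails at once if the green button is pushed in (over 3 mm) while the timer's back is more than 8 mm from the rail (value of joint green_button above 0.003 m and x of timer_back in the frame of rail_face below -0.008 m).
It fails at once if the red button is pressed (2 mm or more) (value of joint red_button above 0.002 m).
It fails at once if the salt shaker, tea light or tin is shifted more than 30 mm or tipped (distance of any of salt_shaker, tea_light, tuna_tin from where it was at the start of the episode above 0.03 m or angle between any of salt_shaker, tea_light, tuna_tin's own z axis and vertical above 0.5 rad).
It also fails if it takes over 40 s, if anything falls off the work surface, if the arm or the gripper's body presses on something with over 40 N, if the wrist force passes 120 N, or if a joint passes its speed limit or range.

## Robot

A 6-joint arm with a two-finger parallel gripper is mounted at the origin on a cart in front of the work surface, level with it; the furniture and walls round the work are solid. World frame = base frame: x ahead of the robot, y to its left, z up, the work surface at z = 0. Lengths are in m, angles in rad, forces in N, time in s.
With the tool pointing down it reaches from about 0.375 to 0.9 m from the base axis. Payload 3.1 kg.
Tool frame: the origin (TCP) lies midway between the tips of the shut fingers; the grasp point (between the pads) lies 19 mm behind it; z points along the fingers, y is the direction in which the jaws open and shut (so a half turn about z gives the same grasp; the last joint's range is limited). The gripper opens to 85 mm and grips with 20 to 120 N. Pads are 22 mm wide; open, the fingers measure 114 mm over their backs; the gripper's body (76 mm by 85 mm) begins 54 mm behind the grasp point. The pads swing forward as they close: fully open they stand 13 mm farther back than shut.
Start: joints at [1.105, 0.527, 1.433, -0, 1.181, -0.178], TCP at [0.177, 0.599, 0.231] pointing down, gripper open.
Joint ranges: [-3.08, 3.08], [-0.75, 2.2], [0.22, 2.44], [-1.43, 4.57], [0, 2.65], [-2.85, 2.85]. Speed limits (rad/s): [2.79, 2.79, 3.14, 3.14, 3.14, 3.14].

## Interface

Orientations are given as a unit quaternion [x, y, z, w].
In Python, from station import manip gives the robot as it stands.
- The arm moves only by the tool servo_tool, never from a script. Its argument "increments" is a list of rows, each an object with "hand": the closure, from 0 (fully open) to 1 (shut); "travel": the shift along the tool's x, y, z in mm, a list of three; "yaw": the turn about the tool's z in degrees. A call has 1 to 20 rows; each row shifts and turns the commanded pose from where the row before left it, along the tool's axes as they then stand; what a row does not reach is not made up. A row lasts 1/10 s, in which the tool goes at most 50 mm and 8.59 degrees, less where a joint would pass 70% of its speed; a pose out of reach is approached as far as the arm can. A call with a gripper value outside its range is refused whole. The fingers move at their own pace and stop on an object; "newtons" is the grip in N (left out, the last holds). Time passes only in rows, so rows that do not move let the fingers close. It gives the time, the measured TCP pose, the force and the opening at its end, in the units of the state.
- manip.sense(): the state, without advancing time (a new reading comes with each control period).
- manip.snapshot(name): name is "scene" or "side" or "wrist"; returns a dict with "pixels" (384x512x3 uint8, blue, green, red), "fx", "fy", "cx", "cy" (pixels), "R" (3x3) and "t" (3): a world point X has camera coordinates R X + t. Camera axes: x right, y down, z forward; pixel columns grow to the right and rows downward; lengths in m; the calibration is good to about 2 mm. A picture is of the moment at which its call begins. There is no depth.
- manip.sign_off(): hands the job in, once; it reports no verdict.
The state is a dict: "t": time; "q": joint angles; "qd": joint speeds; "tau": joint torques, N m; "tcp_pos": TCP position; "tool_rot": TCP orientation; "force": force on the tool from outside, world axes, zero at the start; "ft_torque": the same for the moment, N m; "finger_gap": opening from 0.0 (shut) to 1.0 (fully open).
Only numpy, scipy, OpenCV 4.12 (cv2) and the standard library are available. Lean on these libraries where they do the work, as an engineer would, in place of code of your own. Each camera call takes 0.05 s, during which the arm holds its last target.

## Working session

There is one attempt and no reset: what is moved stays moved. The work goes in short steps, Python scripts to look and compute and a tool call to move; the robot and the scene stay as the last step left them, time stands still between calls to the robot, and variables do not carry over. Pictures are saved under pics/ and viewed, and the job is handed in when it is done.

Besides the shell and the picture viewer there is one more tool, called after ">>>" as name(argument=value, ...) on one line, values as JSON. servo_tool: Moves the arm, as the interface text tells. Its arguments: {"type":"object","properties":{"increments":{"type":"array","items":{"type":"object","properties":{"hand":{"type":"number"},"travel":{"type":"array","items":{"type":"number"}},"yaw":{"type":"number"}}}},"newtons":{"type":"number"}},"required":["increments"]}

```bash
mkdir -p pics; python3 - <<'E'
from station import manip
import cv2,numpy as np,pickle
s=manip.sense(); print({k:np.round(v,3) for k,v in s.items()})
for n in ("scene","side","wrist"):
    d=manip.snapshot(n); cv2.imwrite(f"pics/{n}0.png",d["pixels"]); pickle.dump(d,open(f"{n}0.pkl","wb"))
    print(n,d["fx"],d["cx"],d["cy"],np.round(-np.array(d["R"]).T@d["t"],3))
E
```

```text
{'t': np.float64(0.0), 'q': array([ 1.105,  0.529,  1.434,  0.   ,  1.181, -0.178]), 'qd': array([ 0.   ,  0.   , -0.001,  0.   ,  0.   , -0.   ]), 'tau': array([-1.0000e-03, -4.4235e+01, -1.7802e+01, -0.0000e+00,  8.0000e-03,
       -0.0000e+00]), 'tcp_pos': array([0.177, 0.599, 0.23 ]), 'tool_rot': array([ 0.143,  0.99 , -0.001, -0.   ]), 'force': array([ 0.935, -0.256, -0.273]), 'ft_torque': array([ 0.021, -0.007,  0.016]), 'finger_gap': np.float64(1.0)}
scene 392.0825635287445 252.7977350597355 193.79691851634345 [ 0.217 -0.423  0.755]
side 497.480011395883 255.5173961829068 193.37010096108082 [0.456 1.207 0.714]
wrist 267.47543937201175 255.5138285033005 196.69170354149176 [0.11  0.617 0.373]
```

View pics/scene0.png

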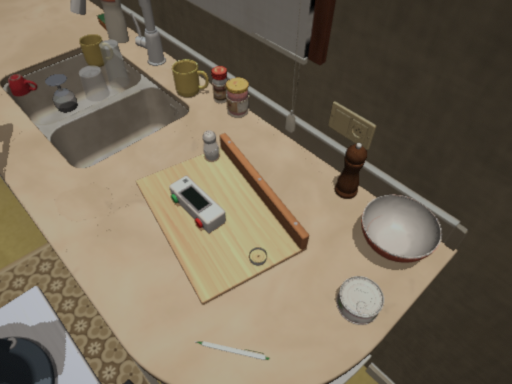

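View pics/side0.png

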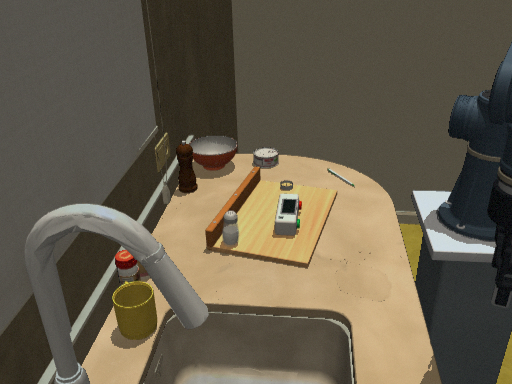

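The scene view shows the timer at about (197,202), green button (175,198), red (199,222), shaker (210,145), and the rail from (222,140) to (302,240). I'll zoom in to get accurate pixels.

```bash
python3 - <<'E'
import cv2
a=cv2.imread("pics/scene0.png")[125:305,125:315]; cv2.imwrite("pics/sz.png",cv2.resize(a,None,fx=3.3,fy=3.3,interpolation=cv2.INTER_CUBIC)[:600])
b=cv2.imread("pics/side0.png")[155:275,195:350]; cv2.imwrite("pics/sdz.png",cv2.resize(b,None,fx=5,fy=5,interpolation=cv2.INTER_CUBIC))
E
```

```text
(no output)
```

View pics/sz.png

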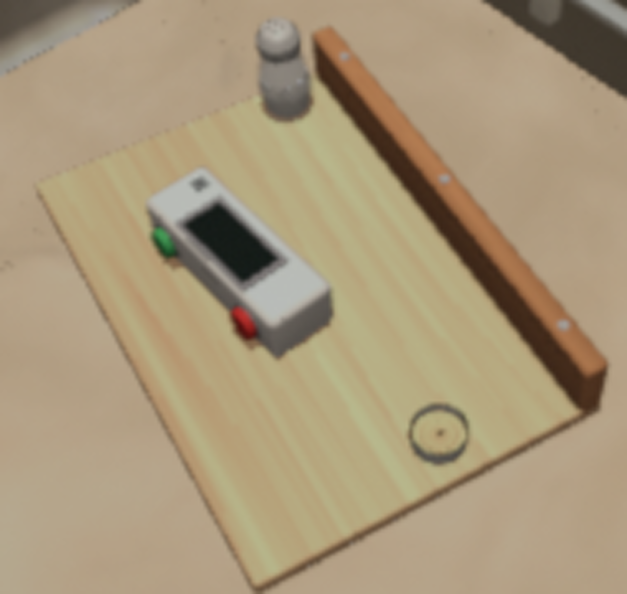

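View pics/sdz.png

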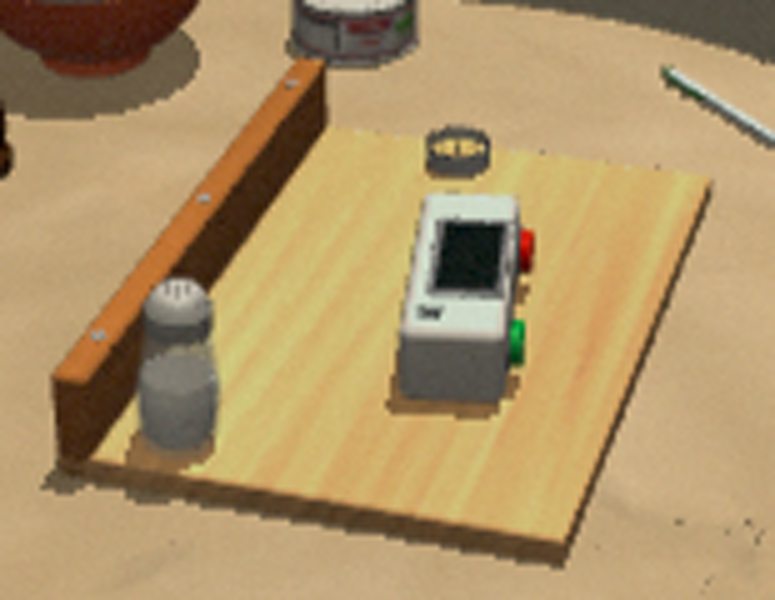

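```bash
cat > h.py <<'E'
import numpy as np,cv2,pickle
def ray(d,p,z):
    R=np.array(d["R"]);t=np.array(d["t"]);c=-R.T@t
    v=R.T@np.array([(p[0]-d["cx"])/d["fx"],(p[1]-d["cy"])/d["fy"],1])
    return c+v*(z-c[2])/v[2]
def tri(ds,ps):
    A=np.zeros((3,3));b=np.zeros(3)
    for d,p in zip(ds,ps):
        R=np.array(d["R"]);c=-R.T@np.array(d["t"]);v=R.T@np.array([(p[0]-d["cx"])/d["fx"],(p[1]-d["cy"])/d["fy"],1]);v/=np.linalg.norm(v)
        P=np.eye(3)-np.outer(v,v);A+=P;b+=P@c
    return np.linalg.solve(A,b)
def blob(img,col,box):
    h=cv2.cvtColor(img,cv2.COLOR_BGR2HSV);x0,y0,x1,y1=box
    if col=='g': m=cv2.inRange(h,(45,100,40),(85,255,255))
    elif col=='r': m=cv2.inRange(h,(0,170,60),(6,255,255))|cv2.inRange(h,(172,150,60),(180,255,255))
    k=np.zeros_like(m);k[y0:y1,x0:x1]=m[y0:y1,x0:x1]
    ys,xs=np.nonzero(k);return np.array([xs.mean(),ys.mean()]),len(xs)
E
python3 - <<'E'
from h import *
S=pickle.load(open("scene0.pkl","rb"));D=pickle.load(open("side0.pkl","rb"))
f=lambda u,v:(125+(u+.5)/3.3-.5,125+(v+.5)/3.3-.5)
g=lambda u,v:(195+(u+.5)/5-.5,155+(v+.5)/5-.5)
def pr(n,x):print(n,np.round(x,4))
for nm,a,b,z in [("nearL",(38,187),(565,545),.016),("nearR",(257,585),(708,183),.016),("farR",(583,410),(330,128),.016),("railtopL",(314,40),(92,378),.061),("railtopR",(580,376),(325,65),.061),
 ("tFL",(150,205),(508,332),.062),("tFR",(275,322),(517,200),.062),("tBL",(203,169),(405,325),.062),("tBR",(328,290),(427,197),.062)]:
    pr(nm,[ray(S,f(*a),z),ray(D,g(*b),z)]); pr(" tri",tri([S,D],[f(*a),g(*b)]))
for c in 'gr':
    a,na=blob(S["pixels"],c,(160,170,240,250));b,nb=blob(D["pixels"],c,(270,180,320,250))
    print(c,a,na,b,nb,tri([S,D],[a,b]),ray(S,a,.04),ray(D,b,.04))
pr("shaker cap",tri([S,D],[f(279,38),g(178,300)])); pr("shaker base",ray(S,f(287,105),.016)); pr("tea",ray(S,f(439,433),.031))
E
```

```text
nearL [[0.4554 0.2518 0.016 ]
 [0.457  0.2596 0.016 ]]
 tri [0.4568 0.255  0.0125]
nearR [[ 0.3772 -0.1138  0.016 ]
 [ 0.3799 -0.103   0.016 ]]
 tri [ 0.3788 -0.1118  0.0112]
farR [[ 0.613  -0.1647  0.016 ]
 [ 0.6099 -0.1604  0.016 ]]
 tri [ 0.6118 -0.1643  0.0148]
railtopL [[0.6863 0.1963 0.061 ]
 [0.6886 0.2026 0.061 ]]
 tri [0.6889 0.199  0.0582]
railtopR [[ 0.6062 -0.1621  0.061 ]
 [ 0.6117 -0.1565  0.061 ]]
 tri [ 0.6104 -0.1608  0.0579]
tFL [[0.4893 0.1416 0.062 ]
 [0.4885 0.1473 0.062 ]]
 tri [0.4893 0.1433 0.0598]
tFR [[0.49   0.0025 0.062 ]
 [0.489  0.0097 0.062 ]]
 tri [0.49   0.0041 0.0593]
tBL [[0.5375 0.1438 0.062 ]
 [0.5401 0.1443 0.062 ]]
 tri [0.539  0.1444 0.0616]
tBR [[ 0.5326 -0.0011  0.062 ]
 [ 0.5382  0.0095  0.062 ]]
 tri [0.5369 0.002  0.0571]
g [174.3030303  198.12121212] 33 [297.96153846 222.84615385] 26 [0.48433829 0.12279731 0.04146398] [0.48450546 0.12389523 0.04      ] [0.48474911 0.12024144 0.04      ]
r [198.33333333 222.83333333] 36 [299.73684211 204.26315789] 19 [0.48222903 0.02816987 0.04196251] [0.48178858 0.02936928 0.04      ] [0.48337539 0.02405831 0.04      ]
shaker cap [0.6461 0.1851 0.0959]
shaker base [0.6506 0.1917 0.016 ]
tea [ 0.5242 -0.1185  0.031 ]
```

Findings: the board is turned by about -12.2° and the timer by about -0.5°. The timer centre is near (0.514, 0.073), with about 114 mm left to the rail. The shaker and tea light are clear of its path. I'll turn the tool square to the timer's front and move in front of it with the fingers part closed, so both fit between the buttons.

>>> servo_tool(increments=[{"hand":0.64,"travel":[0,0,0],"yaw":-8},{"hand":0.64,"travel":[0,0,0],"yaw":-8},{"hand":0.64,"travel":[-20,-40,0],"yaw":0},{"hand":0.64,"travel":[-20,-40,0],"yaw":0},{"hand":0.64,"travel":[-20,-40,0],"yaw":0},{"hand":0.64,"travel":[-20,-40,0],"yaw":0},{"hand":0.64,"travel":[-20,-40,0],"yaw":0},{"hand":0.64,"travel":[-20,-40,0],"yaw":0},{"hand":0.64,"travel":[-20,-40,0],"yaw":0},{"hand":0.64,"travel":[-20,-40,0],"yaw":0},{"hand":0.64,"travel":[-20,-40,0],"yaw":0},{"hand":0.64,"travel":[-20,-40,0],"yaw":0},{"hand":0.64,"travel":[-20,-40,0],"yaw":0},{"hand":0.64,"travel":[-20,-40,0],"yaw":0},{"hand":0.64,"travel":[-20,-40,0],"yaw":0},{"hand":0.64,"travel":[0,0,0],"yaw":0},{"hand":0.64,"travel":[0,0,0],"yaw":0}])

```text
t: 1.85
tcp_pos: [0.4329, 0.0762, 0.2311]
tool_rot: [0.006, 1.0, 0.0, -0.001]
force: [-0.1, -0.1, -0.1]
finger_gap: 0.361
```

```bash
python3 - <<'E'
from station import manip
from h import *
d=manip.snapshot("wrist");cv2.imwrite("pics/w1.png",d["pixels"]);pickle.dump(d,open("w1.pkl","wb"))
for c in 'gr':
    try:
        b,n=blob(d["pixels"],c,(0,0,512,384));print(c,b,n,ray(d,b,.04))
    except Exception as e:print(e)
E
```

```text
g [231.54205607 186.57009346] 107 [0.44423714 0.04388065 0.04      ]
r [218.68115942 215.46376812] 69 [0.48335169 0.02545839 0.04      ]
```

View pics/w1.png

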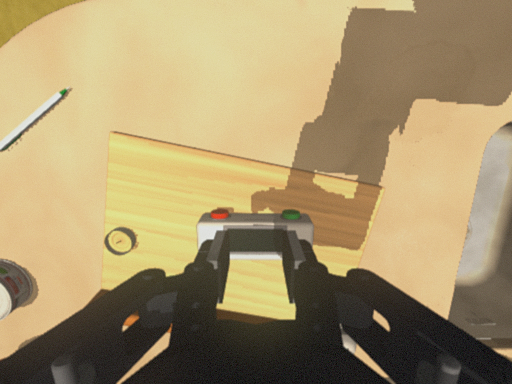

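The wrist view shows the robot side at the top. Red is at (219,214), green at (291,214), and the fingers straddle the middle. The first green mask also picked up the pen, so I'll redo it with a box around the button.

```bash
python3 - <<'E'
from h import *
d=pickle.load(open("w1.pkl","rb"))
b,n=blob(d["pixels"],'g',(270,200,310,230));print(b,n,ray(d,b,.04))
b,n=blob(d["pixels"],'r',(205,200,235,230));print(b,n,ray(d,b,.04))
for p in [(112,132),(382,186)]: print(ray(d,p,.016))
for p in [(198,222),(311,222)]: print(ray(d,p,.062))
E
```

```text
[291.425 215.7  ] 80 [0.48476497 0.121671   0.04      ]
[218.68115942 215.46376812] 69 [0.48335169 0.02545839 0.04      ]
[ 0.37539683 -0.11114552  0.016     ]
[0.45161954 0.24827971 0.016     ]
[0.4837361  0.00261314 0.062     ]
[0.48531571 0.14319459 0.062     ]
```

>>> servo_tool(increments=[{"hand":0.7,"travel":[0,-2,40],"yaw":0},{"hand":0.7,"travel":[0,0,40],"yaw":0},{"hand":0.7,"travel":[0,0,40],"yaw":0},{"hand":0.7,"travel":[0,0,40],"yaw":0},{"hand":0.7,"travel":[0,0,20],"yaw":0},{"hand":0.7,"travel":[0,0,20],"yaw":0},{"hand":0.7,"travel":[0,0,0],"yaw":0},{"hand":0.7,"travel":[0,0,0],"yaw":0}])

```text
t: 2.7
tcp_pos: [0.4322, 0.0763, 0.0314]
tool_rot: [0.003, 1.0, 0.0, -0.001]
force: [0.5, 0.0, 0.2]
finger_gap: 0.3
```

>>> servo_tool(increments=[{"hand":0.7,"travel":[-10,0,0],"yaw":0},{"hand":0.7,"travel":[-10,0,0],"yaw":0},{"hand":0.7,"travel":[-5,0,0],"yaw":0},{"hand":0.7,"travel":[-5,0,0],"yaw":0},{"hand":0.7,"travel":[0,0,0],"yaw":0}])

```text
t: 3.2
tcp_pos: [0.4644, 0.0746, 0.0317]
tool_rot: [0.004, 1.0, -0.0, 0.001]
force: [0.1, 0.1, 0.2]
finger_gap: 0.301
```

```bash
cat > look.py <<'E'
import sys
from station import manip
from h import *
k=sys.argv[1]
for n in ("scene","side"):
    d=manip.snapshot(n);pickle.dump(d,open(f"{n}{k}.pkl","wb"));cv2.imwrite(f"pics/{n}{k}.png",d["pixels"])
    if n=="scene":a=cv2.resize(d["pixels"][125:305,125:315],None,fx=3.3,fy=3.3,interpolation=cv2.INTER_CUBIC)
    else:b=cv2.resize(d["pixels"][155:275,195:350],None,fx=5,fy=5,interpolation=cv2.INTER_CUBIC)
cv2.imwrite(f"pics/sz{k}.png",a[:600]);cv2.imwrite(f"pics/sdz{k}.png",b)
s=manip.sense();print(s["t"],np.round(s["tcp_pos"],4),np.round(s["tool_rot"],3),np.round(s["force"],2))
E
python3 look.py 2
```

```text
3.3 [0.4627 0.0748 0.0314] [ 0.004  1.     0.    -0.   ] [ 0.24 -0.99  0.23]
```

View pics/sz2.png

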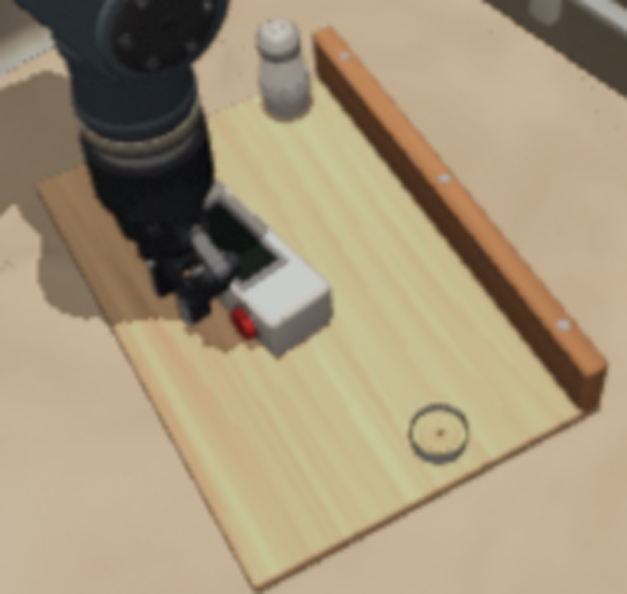

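View pics/sdz2.png

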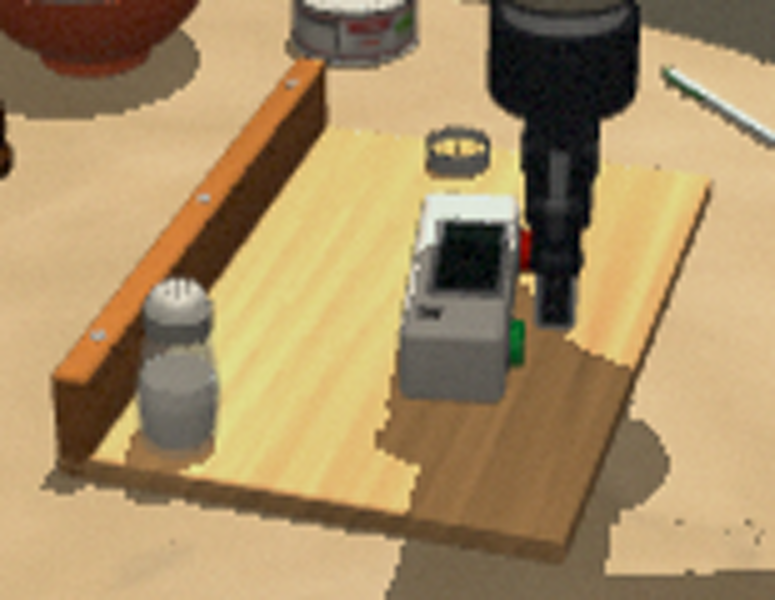

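>>> servo_tool(increments=[{"hand":0.7,"travel":[-5,0,0],"yaw":0},{"hand":0.7,"travel":[-5,0,0],"yaw":0},{"hand":0.7,"travel":[-5,0,0],"yaw":0},{"hand":0.7,"travel":[-5,0,0],"yaw":0},{"hand":0.7,"travel":[-5,0,0],"yaw":1},{"hand":0.7,"travel":[-5,0,0],"yaw":1},{"hand":0.7,"travel":[-5,0,0],"yaw":1},{"hand":0.7,"travel":[-5,0,0],"yaw":1},{"hand":0.7,"travel":[-5,0,0],"yaw":1},{"hand":0.7,"travel":[-5,0,0],"yaw":1},{"hand":0.7,"travel":[-5,0,0],"yaw":1},{"hand":0.7,"travel":[0,0,0],"yaw":0}])

```text
t: 4.5
tcp_pos: [0.5194, 0.0723, 0.0314]
tool_rot: [0.066, 0.998, -0.0, 0.001]
force: [-0.1, -0.2, 0.1]
finger_gap: 0.297
```

```bash
python3 look.py 3
```

```text
4.6 [0.5185 0.0724 0.0315] [ 0.065  0.998 -0.     0.001] [-0.36  0.7   0.39]
```

View pics/sz3.png

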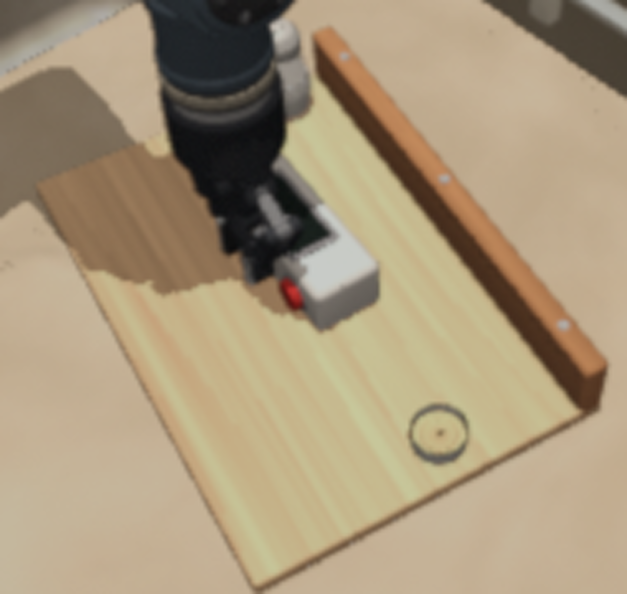

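View pics/sdz3.png

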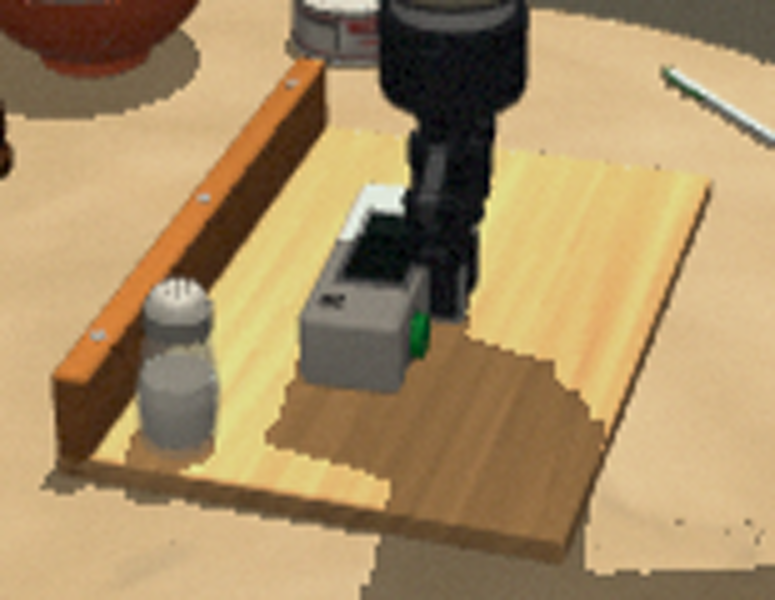

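>>> servo_tool(increments=[{"hand":0.7,"travel":[-5,0,0],"yaw":1},{"hand":0.7,"travel":[-5,0,0],"yaw":1},{"hand":0.7,"travel":[-5,0,0],"yaw":1},{"hand":0.7,"travel":[-5,0,0],"yaw":1},{"hand":0.7,"travel":[-5,0,0],"yaw":0.7},{"hand":0.7,"travel":[-5,0,0],"yaw":0},{"hand":0.7,"travel":[-5,0,0],"yaw":0},{"hand":0.7,"travel":[-5,0,0],"yaw":0},{"hand":0.7,"travel":[-5,0,0],"yaw":0},{"hand":0.7,"travel":[-5,0,0],"yaw":0},{"hand":0.7,"travel":[-5,0,0],"yaw":0},{"hand":0.7,"travel":[-3,0,0],"yaw":0},{"hand":0.7,"travel":[0,0,0],"yaw":0}])

```text
t: 5.9
tcp_pos: [0.576, 0.0612, 0.0314]
tool_rot: [0.106, 0.994, -0.0, 0.001]
force: [1.0, -0.1, -0.1]
finger_gap: 0.302
```

```bash
python3 look.py 4
```

```text
6.0 [0.5756 0.0613 0.0314] [ 0.106  0.994 -0.     0.001] [-0.34  0.96  0.17]
```

View pics/sz4.png

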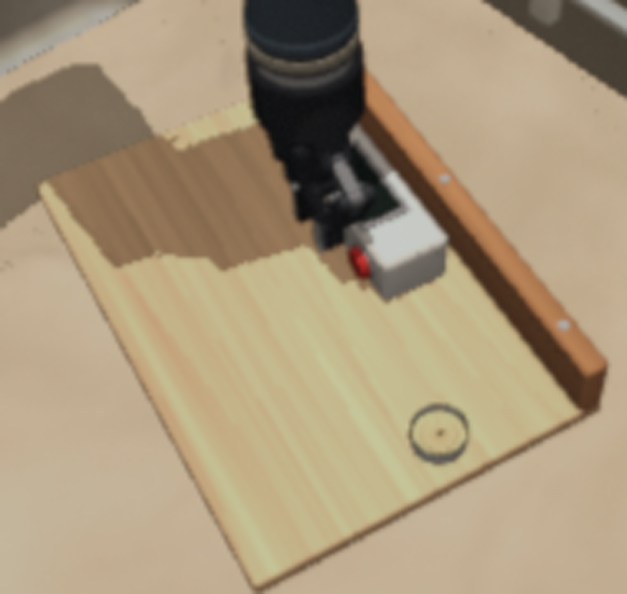

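View pics/sdz4.png

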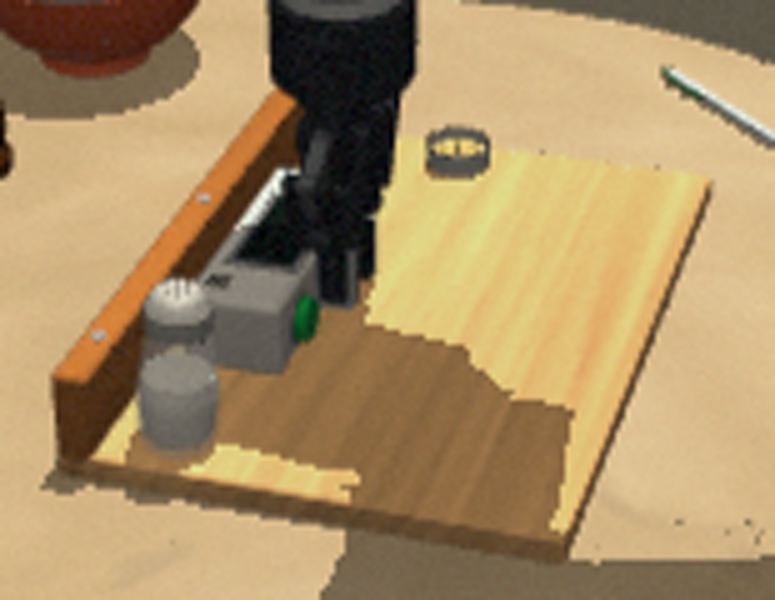

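Square and about 12 mm short. I'll move in small steps and watch the force.

>>> servo_tool(increments=[{"hand":0.7,"travel":[-3,0,0],"yaw":0},{"hand":0.7,"travel":[-3,0,0],"yaw":0},{"hand":0.7,"travel":[-3,0,0],"yaw":0},{"hand":0.7,"travel":[0,0,0],"yaw":0}])

```text
t: 6.4
tcp_pos: [0.5843, 0.0594, 0.0313]
tool_rot: [0.106, 0.994, -0.0, 0.001]
force: [-0.6, 0.1, 0.6]
finger_gap: 0.298
```

>>> servo_tool(increments=[{"hand":0.7,"travel":[-1,0,0],"yaw":0},{"hand":0.7,"travel":[-1,0,0],"yaw":0},{"hand":0.7,"travel":[0,0,0],"yaw":0}])

```text
t: 6.7
tcp_pos: [0.5855, 0.0591, 0.0313]
tool_rot: [0.106, 0.994, -0.0, 0.0]
force: [-1.6, 0.5, 0.5]
finger_gap: 0.301
```

>>> servo_tool(increments=[{"hand":0.7,"travel":[-1,0,0],"yaw":0},{"hand":0.7,"travel":[-1,0,0],"yaw":0},{"hand":0.7,"travel":[0,0,0],"yaw":0}])

```text
t: 7.0
tcp_pos: [0.5878, 0.0586, 0.0312]
tool_rot: [0.106, 0.994, -0.0, 0.0]
force: [-0.1, 0.8, 0.8]
finger_gap: 0.298
```

>>> servo_tool(increments=[{"hand":0.7,"travel":[-1,0,0],"yaw":0},{"hand":0.7,"travel":[-1,0,0],"yaw":0},{"hand":0.7,"travel":[0,0,0],"yaw":0}])

```text
t: 7.3
tcp_pos: [0.5898, 0.0582, 0.0313]
tool_rot: [0.106, 0.994, -0.0, 0.0]
force: [-1.1, -0.1, -1.3]
finger_gap: 0.3
```

>>> servo_tool(increments=[{"hand":0.7,"travel":[-1,0,0],"yaw":0},{"hand":0.7,"travel":[-1,0,0],"yaw":0},{"hand":0.7,"travel":[0,0,0],"yaw":0}])

```text
t: 7.6
tcp_pos: [0.5907, 0.058, 0.0313]
tool_rot: [0.106, 0.994, 0.0, -0.001]
force: [-3.4, 1.9, 1.7]
finger_gap: 0.302
```

```bash
python3 look.py 5
```

```text
7.7 [0.5908 0.058  0.0313] [ 0.106  0.994  0.    -0.001] [-3.43  0.59  0.97]
```

View pics/sz5.png

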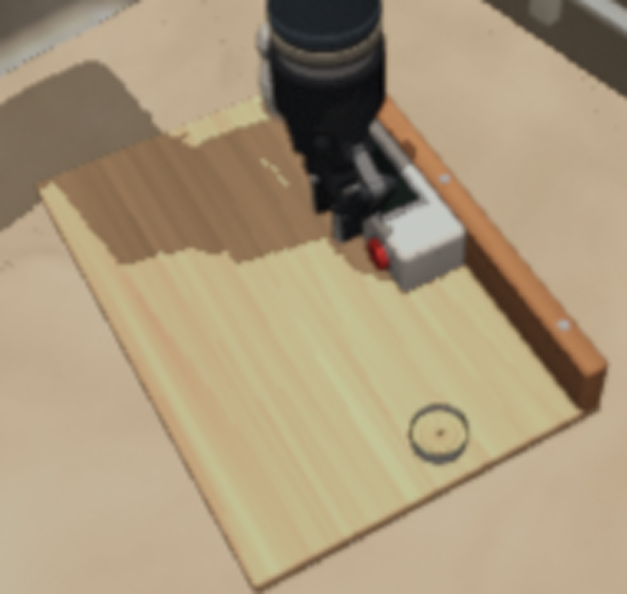

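View pics/sdz5.png

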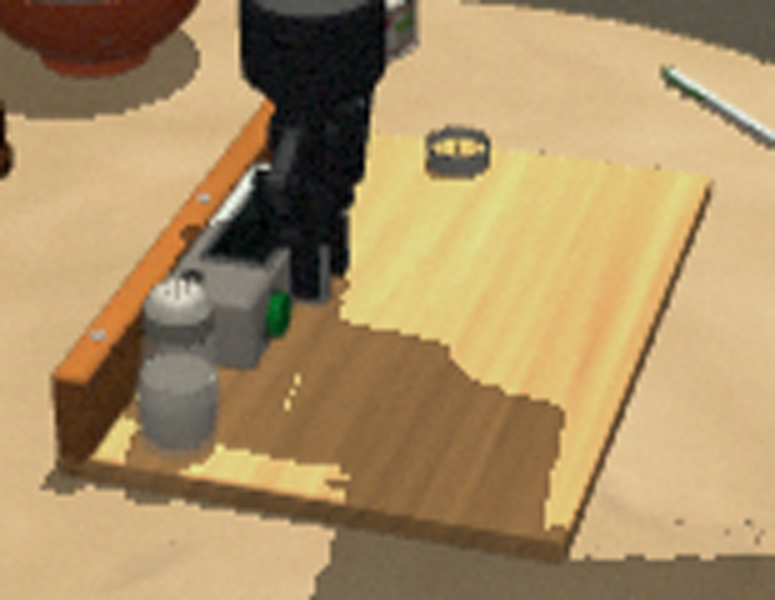

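>>> servo_tool(increments=[{"hand":0.7,"travel":[-1,0,0],"yaw":0},{"hand":0.7,"travel":[-1,0,0],"yaw":0},{"hand":0.7,"travel":[0,0,0],"yaw":0}])

```text
t: 8.0
tcp_pos: [0.5907, 0.058, 0.0312]
tool_rot: [0.106, 0.994, 0.0, -0.003]
force: [-6.5, 1.8, 5.2]
finger_gap: 0.302
```

>>> servo_tool(increments=[{"hand":0.7,"travel":[-1,0,0],"yaw":0},{"hand":0.7,"travel":[-1,0,0],"yaw":0},{"hand":0.7,"travel":[0,0,0],"yaw":0}])

```text
t: 8.3
tcp_pos: [0.5906, 0.0579, 0.0311]
tool_rot: [0.106, 0.994, 0.0, -0.005]
force: [-8.9, 1.9, 7.4]
finger_gap: 0.296
```

It has stalled with rising force, so it is flush. I'll back off and check.

>>> servo_tool(increments=[{"hand":0.7,"travel":[5,0,0],"yaw":0},{"hand":0.7,"travel":[15,0,0],"yaw":0},{"hand":0.8,"travel":[25,0,0],"yaw":0},{"hand":1,"travel":[40,0,-20],"yaw":0},{"hand":1,"travel":[40,0,-40],"yaw":0},{"hand":1,"travel":[10,0,-40],"yaw":0},{"hand":1,"travel":[0,0,0],"yaw":0},{"hand":1,"travel":[0,0,0],"yaw":0}])

```text
t: 9.1
tcp_pos: [0.4704, 0.0843, 0.128]
tool_rot: [0.106, 0.994, 0.0, 0.004]
force: [-0.1, -0.2, -0.8]
finger_gap: -0.006
```

```bash
python3 look.py 6
```

```text
9.2 [0.4691 0.0842 0.1263] [ 0.106  0.994 -0.     0.001] [ 0.16  0.02 -0.29]
```

View pics/sz6.png

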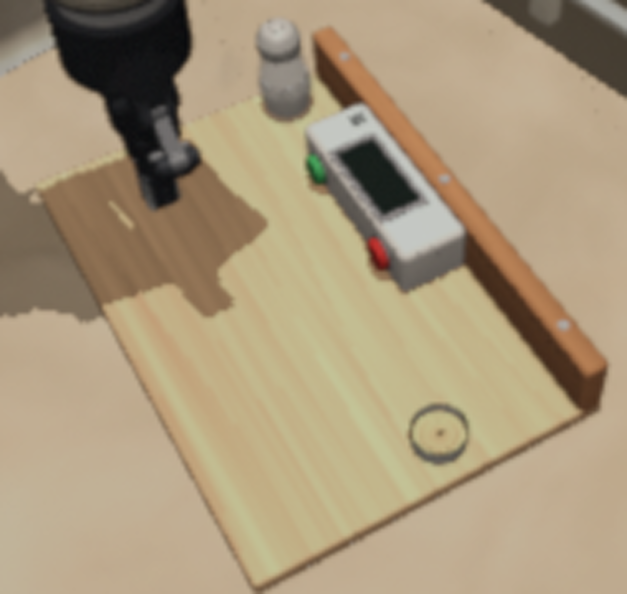

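View pics/sdz6.png

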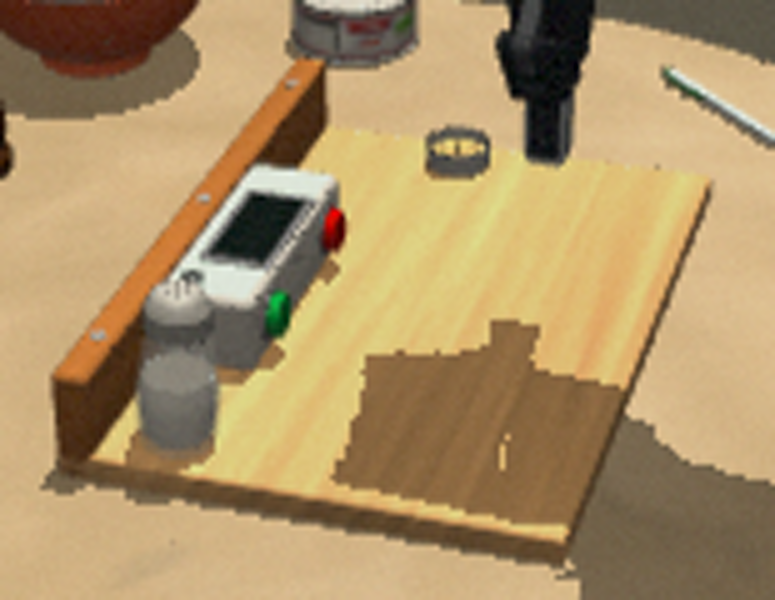

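```bash
python3 - <<'E'
from h import *
S=pickle.load(open("scene6.pkl","rb"));D=pickle.load(open("side6.pkl","rb"))
P=[]
for c,B in (('g',(240,205,262,230)),('r',(255,190,270,210))):
    a,na=blob(S["pixels"],c,(200,160,260,215));b,nb=blob(D["pixels"],c,B)
    p=tri([S,D],[a,b]);P.append(p);print(c,a,na,b,nb,p)
v=P[0]-P[1];print(np.hypot(*v[:2]),np.degrees(np.arctan2(-v[0],v[1])))
f=lambda u,v:(125+(u+.5)/3.3-.5,125+(v+.5)/3.3-.5)
for p in [(307,130),(360,104),(397,257),(464,232)]: print(ray(S,f(*p),.062))
w=np.radians(-12.2);n=np.array([np.cos(w),np.sin(w)]);y=np.array([-n[1],n[0]])
T=np.array([.4691,.0842])
for p in P: d=p[:2]-T;print("fwd,left",d@n,d@y)
E
```

```text
g [220.10714286 175.53571429] 28 [250.13888889 217.19444444] 36 [0.60929533 0.10464328 0.04188636]
r [239.06896552 201.51724138] 29 [261.35714286 200.25      ] 28 [0.58910227 0.01209702 0.04157551]
0.09472365296380218 -12.30869637989157
[0.61786999 0.12294234 0.062     ]
[0.66489126 0.11675321 0.062     ]
[ 0.5855221  -0.01165552  0.062     ]
[ 0.63469673 -0.02691713  0.062     ]
fwd,left 0.13270897076179852 0.04960833493784038
fwd,left 0.13252926970739676 -0.045115147569602713
```

The timer is square: yaw is -12.3° against the rail's -12.2°, and its back is at the rail within measurement error. Green lies 49 mm to the left. I'll line the shut fingers up in front of it.

>>> servo_tool(increments=[{"hand":1,"travel":[0,25,0],"yaw":0},{"hand":1,"travel":[0,24,30],"yaw":0},{"hand":1,"travel":[-20,0,40],"yaw":0},{"hand":1,"travel":[-20,0,20],"yaw":0},{"hand":1,"travel":[-20,0,6],"yaw":0},{"hand":1,"travel":[-20,0,0],"yaw":0},{"hand":1,"travel":[-10,0,0],"yaw":0},{"hand":1,"travel":[-10,0,0],"yaw":0},{"hand":1,"travel":[0,0,0],"yaw":0}])

```text
t: 10.1
tcp_pos: [0.5772, 0.1109, 0.0303]
tool_rot: [0.106, 0.994, 0.0, 0.001]
force: [1.3, 1.0, -0.7]
finger_gap: 0.005
```

```bash
python3 look.py 7
```

```text
10.2 [0.5751 0.1113 0.0305] [ 0.106  0.994 -0.    -0.001] [-0.17 -0.1   0.38]
```

View pics/sdz7.png

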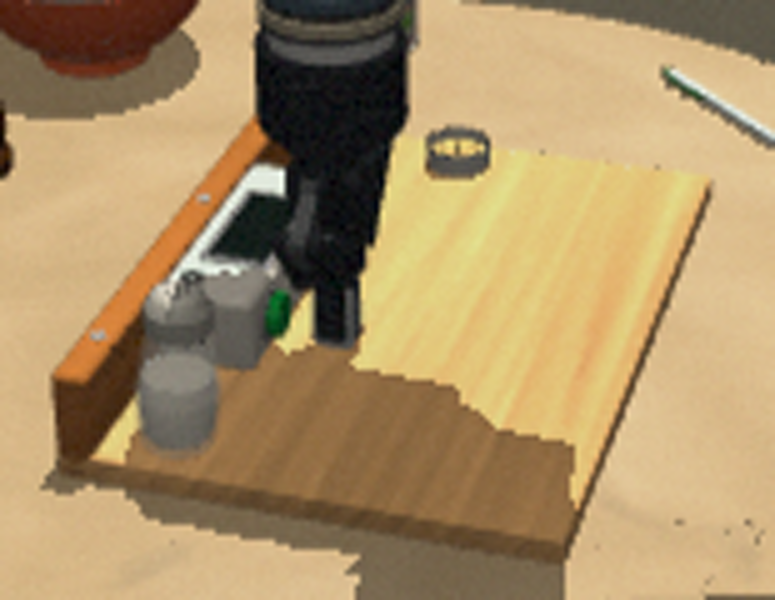

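View pics/sz7.png

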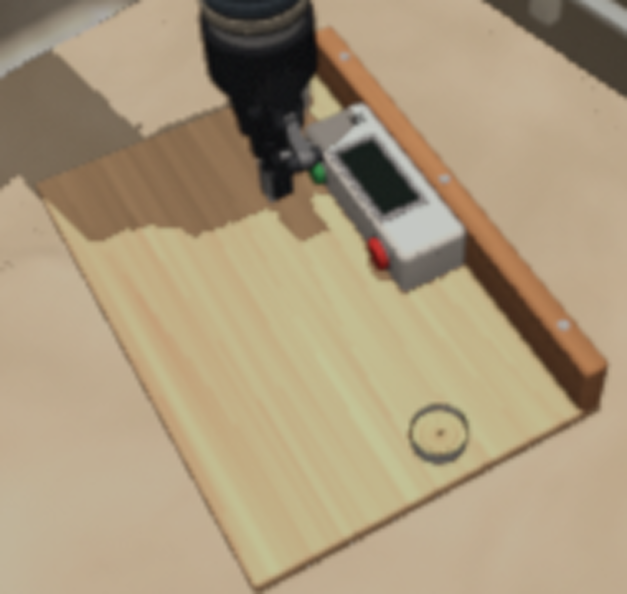

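>>> servo_tool(increments=[{"hand":1,"travel":[-5,0,0],"yaw":0},{"hand":1,"travel":[-5,0,0],"yaw":0},{"hand":1,"travel":[-5,0,0],"yaw":0},{"hand":1,"travel":[-2,0,0],"yaw":0},{"hand":1,"travel":[-2,0,0],"yaw":0},{"hand":1,"travel":[0,0,0],"yaw":0}])

```text
t: 10.8
tcp_pos: [0.5934, 0.1075, 0.0305]
tool_rot: [0.106, 0.994, -0.0, -0.001]
force: [-3.4, 1.1, 2.2]
finger_gap: -0.002
```

>>> servo_tool(increments=[{"hand":1,"travel":[-1,0,0],"yaw":0},{"hand":1,"travel":[-1,0,0],"yaw":0},{"hand":1,"travel":[-1,0,0],"yaw":0},{"hand":1,"travel":[0,0,0],"yaw":0}])

```text
t: 11.2
tcp_pos: [0.5958, 0.1069, 0.0305]
tool_rot: [0.106, 0.994, -0.0, -0.002]
force: [-4.2, 0.6, 2.7]
finger_gap: -0.0
```

>>> servo_tool(increments=[{"hand":1,"travel":[-1,0,0],"yaw":0},{"hand":1,"travel":[-1,0,0],"yaw":0},{"hand":1,"travel":[-1,0,0],"yaw":0},{"hand":1,"travel":[0,0,0],"yaw":0}])

```text
t: 11.6
tcp_pos: [0.5983, 0.1063, 0.0305]
tool_rot: [0.106, 0.994, -0.0, -0.002]
force: [-6.2, 2.2, 4.4]
finger_gap: 0.001
```

>>> servo_tool(increments=[{"hand":1,"travel":[-1,0,0],"yaw":0},{"hand":1,"travel":[-1,0,0],"yaw":0},{"hand":1,"travel":[-1,0,0],"yaw":0},{"hand":1,"travel":[0,0,0],"yaw":0}])

```text
t: 12.0
tcp_pos: [0.5982, 0.1063, 0.0302]
tool_rot: [0.106, 0.994, -0.0, -0.005]
force: [-10.8, 3.2, 7.9]
finger_gap: -0.001
```

>>> servo_tool(increments=[{"hand":1,"travel":[-1,0,0],"yaw":0},{"hand":1,"travel":[-1,0,0],"yaw":0},{"hand":1,"travel":[-1,0,0],"yaw":0},{"hand":1,"travel":[0,0,0],"yaw":0}])

```text
t: 12.4
tcp_pos: [0.5981, 0.1063, 0.0301]
tool_rot: [0.106, 0.994, -0.0, -0.009]
force: [-15.0, 4.2, 10.8]
finger_gap: -0.003
```

It stalled at the expected full-in depth with 15 N. I'll retreat and inspect.

>>> servo_tool(increments=[{"hand":1,"travel":[8,0,0],"yaw":0},{"hand":1,"travel":[20,0,0],"yaw":0},{"hand":1,"travel":[30,0,0],"yaw":0},{"hand":1,"travel":[40,0,-20],"yaw":0},{"hand":1,"travel":[40,0,-40],"yaw":0},{"hand":1,"travel":[0,0,-40],"yaw":0},{"hand":1,"travel":[0,0,0],"yaw":0},{"hand":1,"travel":[0,0,0],"yaw":0}])

```text
t: 13.2
tcp_pos: [0.4786, 0.1328, 0.1274]
tool_rot: [0.106, 0.994, 0.0, 0.004]
force: [-0.3, 1.6, -0.7]
finger_gap: 0.002
```

```bash
python3 look.py 8; python3 - <<'E'
from h import *
S=pickle.load(open("scene8.pkl","rb"));D=pickle.load(open("side8.pkl","rb"))
P=[]
for c,B in (('g',(240,205,262,230)),('r',(255,190,270,210))):
    a,na=blob(S["pixels"],c,(200,160,260,215));b,nb=blob(D["pixels"],c,B)
    p=tri([S,D],[a,b]);P.append(p);print(c,a,na,b,nb,p)
E
```

```text
13.3 [0.4768 0.1327 0.1255] [ 0.106  0.994 -0.     0.001] [ 0.41 -0.63 -0.19]
g [221.  175.5] 10 [249.2 217.3] 20 [0.61170921 0.10396546 0.04095453]
r [239.  201.5] 30 [261.39285714 200.25      ] 28 [0.58898839 0.01220584 0.04163936]
```

View pics/sdz8.png

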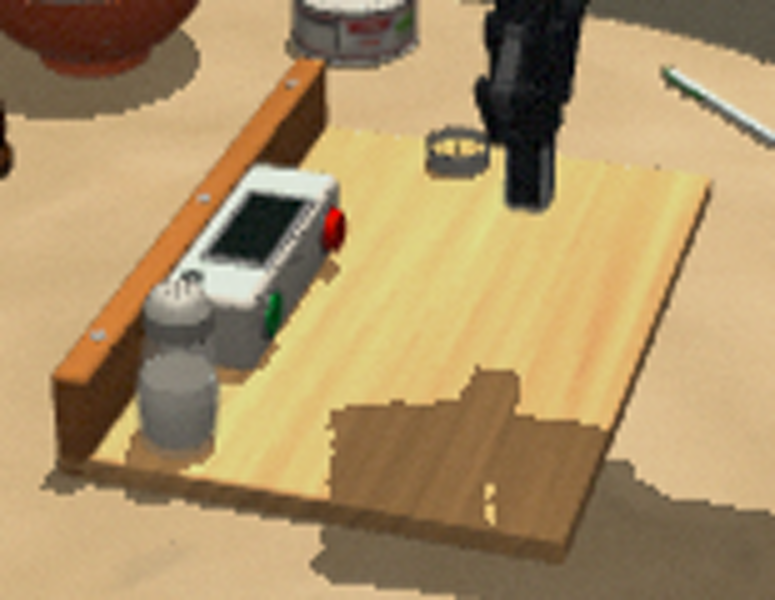

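View pics/sz8.png

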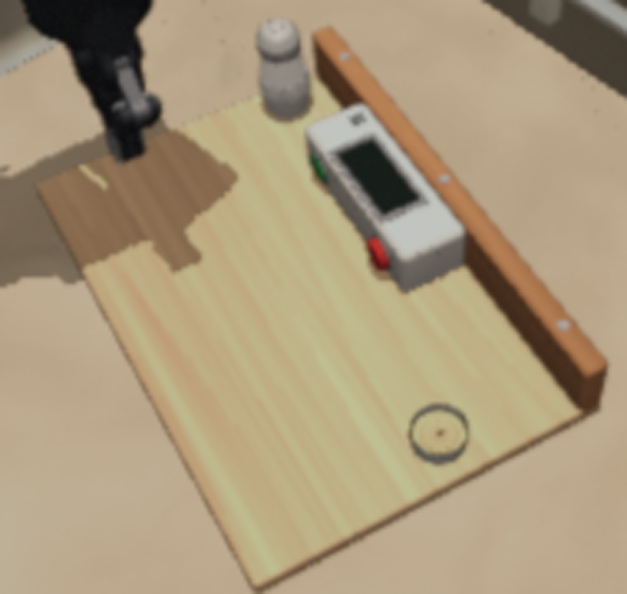

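The side crop shows the green button (272,315) now thin and nearly flush, and the red one (334,230) unchanged. The timer still stands against the rail, the shaker and tea light have not moved, and the arm is clear.

```bash
python3 -c "
from station import manip
manip.sign_off()"
```

```text
the job is handed in; nothing more can be done
```

The timer stands flush against the rail with its green button pressed in. I handed the job in at about 13 s of the 40 s allowed; sign-off gives no verdict.

- **Sliding:** I pushed with two part-closed fingers on the face between the buttons, turning the timer about 12° on the way. It stopped against the rail at about 9 N. After I backed off, it measured square (yaw -12.3° against the rail's -12.2°), with its back about 3 mm from the rail by camera, which is close to the measuring error.
- **Pressing:** I pushed green with shut fingers until it stopped within about 0.2 mm of the expected full-in depth, at about 15 N along the push.
- **Last checks:** In the final pictures green is nearly flush and red is unchanged to about 0.1 mm. The timer is still against the rail, the shaker and tea light look unmoved, and the arm is clear. I didn't measure the tin, but the arm never went near it.
- **Disagreement:** Measured by colour, green's centre moved only about 2.5 mm, less than its 5 mm travel. The mask also covers the button's side, so I trusted the stop depth and the pictures instead.

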